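Open the bread slicer's crumb trap

TASK

Open the crumb trap: press its snap tab down until the cover springs free, then push the cover along its rails, off its seat, until the crumb well is completely uncovered. Use only the fingertips: the cover stays flat on the rails and is not lifted. Leave the other things on the counter where they are, and finish with the hand clear of everything.

Things in the scene. Friction and masses are not known exactly. Their poses are not given: they have to be found in the camera images.
- trap: Crumb trap: low white housing fixed on the counter, 177 mm (its x, -65 to +112) by 304 mm (its y, -147 to +157). Origin on the counter, z up. Flat deck 60 mm above the counter. Seated, the cover closes the well; two rails along y (inner faces at x -54 and +54, 9 mm above the deck) lead from the seat towards -y to a parking place. The snap tab is outside the +x rail.
- well (a point): Centre of the crumb well's mouth, at deck height: a rectangular hole in the deck, 84 mm (x) by 75 mm (y), at x 0, y +52.5 of the trap.
- park_stop (a point): Stop at the end of the parking place, a bar across the rails 9 mm above the deck: this is the middle of its upper edge facing the cover, at x 0, y -136 of the trap.
- eject_block (a point): Fixed block behind the seat, 125 mm (x) by 35 mm (y), 12 mm above the deck: the middle of its upper edge facing the cover, at x 0, y +122 of the trap. Before it a sprung ejector bar (80 mm long, 11.5 mm above the deck) pushes the seated cover towards -y with about 5 N over 18 mm.
- cover: Loose aluminium cover, 104 (its x) by 110 (y) by 14 mm, 0.1 to 0.2 kg; origin at its underside's centre, axes as the trap's. Seated at x 0, y +53, z +60 mm of the trap, held by the tab's catch. Tab pressed: the ejector throws it about 18 mm towards -y and the tab may be let go. Then a push of 1 to 3 N slides it to -y; the well is clear beyond y -40, the stop is met at about y -81.
- cover_rib (a point): Centre of the top of the push rib on the cover: an upright bar across it, 80 mm long (along x), 12 mm thick (along y), standing 20 mm above the cover, its top 34 mm above the deck, at y +30 mm of the cover's origin. Push its +y face to move the cover to -y.
- tab_top (a point): Centre of the top of the snap tab's pad: black pad 32 mm (x) by 36 mm (y) on the ledge outside the +x rail, at x +86, y -5 of the trap, top 22 mm above the deck (82 mm above the counter) when out; it stands 2 mm above the rail even when pressed.
- tab (a joint): Travel of the snap tab, m: 0 = out, 0.011 = pressed fully in (straight down, about 3 to 8 N, then a hard stop; springs back when let go). The cover is released at about 0.008.
- jar: Bystander: honey jar, 64 mm across, 95 mm tall; origin under its centre
- mug: Bystander: white mug, 76 mm across, 85 mm tall; origin under its centre
- brush: Bystander: pastry brush lying flat, 170 mm long along its x; origin under its middle
- roll: Bystander: bread roll, 80 mm across, 47 mm tall; origin under its centre
- timer: Bystander: flat kitchen timer with a dial, 60 x 70 x 32 mm; origin under its centre
- loaf: Bystander: dark loaf, 250 x 100 x 85 mm; origin under its centre
- scraper: Bystander: dough scraper lying flat, 80 x 115 x 18 mm; origin under its centre
Things that resemble listed ones, but are neither listed nor needed, are in the scene too. Of the things shaped like the cover, the aluminium one is meant.

How it is judged (in metres and radians):
On the way, in this order (a step that is already met when the one before it is completed fails the run):
1. the snap tab is pressed in (7 mm or more) and the cover comes free of its catch (sprung 8 mm or more towards the parking place) (value of joint tab above 0.007 m and y of cover in the frame of trap below 0.0475 m).
2. the cover is off its seat and the well fully uncovered (y of cover in the frame of trap below -0.04 m), for 0.1 s.
At the end, for the whole second after the job is handed in: The cover lies still and flat on the deck between the rails, wholly off the crumb well: its origin 40 to 88 mm on the -y side of the trap's origin, within 6 mm of the middle line, tilted less than 0.08 rad (y of cover in the frame of trap between -0.088 and -0.04 m and x of cover in the frame of trap between -0.006 and 0.006 m and z of cover in the frame of trap between 0.055 and 0.066 m and angle between cover's own z axis and vertical below 0.08 rad and linear speed of cover below 0.01 m/s); the robot touches nothing.
It fails at once if the cover is lifted off the rails (10 mm) or tipped (0.2 rad) (z of cover in the frame of trap above 0.07 m or angle between cover's own z axis and vertical above 0.2 rad).
It fails at once if a bystander is moved by more than 20 mm (distance of any of jar, mug, brush, roll, timer, loaf, scraper from where it was at the start of the episode above 0.02 m).
It also fails if it takes over 37 s, if anything falls off the work surface, if the arm or the gripper's body presses on something with over 40 N, if the wrist force passes 120 N, or if a joint passes its speed limit or range.

ROBOT

A 6-joint arm with a two-finger parallel gripper is mounted at the origin on the work surface. World frame = base frame: x ahead of the robot, y to its left, z up, the work surface at z = 0. Lengths are in mm, angles in rad, forces in N, time in s.
With the tool pointing down it reaches from about 275 to 825 mm from the base axis. Payload 5.2 kg.
Tool frame: the origin (TCP) lies at the very end of the fingers, on their centre line; the grasp point (between the pads) lies 19 mm behind it; z points along the fingers, y is the line along which they close (so a half turn about z gives the same grasp; the last joint's range is limited). The gripper opens to 93 mm and grips with 3 to 60 N. Pads are 15 mm wide; open, the fingers measure 128 mm over their backs; the gripper's body (75 mm by 188 mm) begins 65 mm behind the grasp point.
Start: joints at [-0.203, 0.259, 1.535, -0, 1.348, -0.203], TCP at [550.005, 0.023, 218.653] pointing down, gripper open.
Joint ranges: [-3.14, 3.14], [-0.91, 2.08], [0.19, 2.58], [-1.22, 4.36], [0.22, 2.71], [-3.12, 3.12]. Speed limits (rad/s): [2.57, 2.57, 3.14, 3.14, 3.14, 3.14].

INTERFACE

Orientations are given as [roll, pitch, yaw] about the fixed x, y, z axes, in that order (R = Rz(yaw) Ry(pitch) Rx(roll)).
In Python, from bench import robot gives the robot as it stands. The module is installed in compiled form; this text tells all that it offers. Calls block until the motion is done:
- robot.move_ptp(position, orientation): joint-space move of the TCP to a pose.
- robot.move_linear(position, ori=None, speed=150, f_stop=None): straight line of the TCP; ori=None keeps the orientation; speed is the mean speed in mm/s. With f_stop (N) it stops when the force on the tool has changed by that much, and returns True; else False.
- robot.move_j(angles): joint-space move.
- robot.move_gripper(opening): opening from 0.0 (shut) to 1.0 (fully open); the grip force is fixed at half the most; returns when the fingers have stopped.
- robot.sleep(seconds).
- robot.inverse_kinematics(position, orientation): joint angles nearest the present ones, or None.
- robot.get_image(name): name is "scene" or "side" or "wrist"; returns a dict with "img" (420x560x3 uint8, blue, green, red), "fovy" (degrees; the focal length in pixels is half the picture's height over the tangent of half this angle, whatever the lens; pixels are square), "cx", "cy" (the principal point, pixels), "eye" and "orientation" of the camera in the world. Camera axes: x right, y down, z forward; pixel columns grow to the right and rows downward; lengths in mm; the calibration is good to about 2 mm. A picture is of the moment at which its call begins. There is no depth.
A pose or a line that the arm cannot do raises robot.MotionError and nothing moves.
- robot.hand_in(): hands the job in; it is judged then, once.
Readings, each from a call of its own:
- robot.current_t(): time.
- robot.current_qpos(): joint angles.
- robot.current_joint_vel(): joint speeds.
- robot.current_joint_efforts(): joint torques, N m.
- robot.current_tcp_pos(): TCP position.
- robot.current_eef_rot(): TCP orientation.
- robot.current_contact_force(): force on the tool from outside, world axes, zero at the start.
- robot.current_ft_torque(): the same for the moment, N m.
- robot.current_gripper_width(): opening from 0.0 (shut) to 1.0 (fully open).
- robot.current_finger_force(): force on a finger pad.
Only numpy, scipy, OpenCV 4.12 (cv2) and the standard library are available. Lean on these libraries where they do the work, as an engineer would, in place of code of your own. Each camera call takes 0.05 s, during which the arm holds its last target. There are 200 camera calls.

## Working session

There is one attempt and no reset: what is moved stays moved. The work goes in short steps, each a Python script; the robot and the scene stay as the last script left them, time stands still between calls to the robot, and variables do not carry over. Pictures are saved under pics/ and viewed, at most 10 in all, crops included, and the job is handed in when it is done.

```bash
mkdir -p pics
cat > h.py <<'E'
import numpy as np, cv2, json
from bench import robot
from scipy.spatial.transform import Rotation as R
def cam(n,fn):
    d=robot.get_image(n); cv2.imwrite(f'pics/{fn}.png',d['img'])
    json.dump({k:np.array(v).tolist() for k,v in d.items() if k!='img'},open(f'pics/{fn}.json','w')); return d
def K(c):
    o=np.array(c['orientation'],float)
    M=o if o.shape==(3,3) else (R.from_euler('xyz',o).as_matrix() if o.size==3 else R.from_quat(o).as_matrix())
    return M,np.array(c['eye'],float),210/np.tan(np.radians(c['fovy'])/2),c['cx'],c['cy']
def proj(c,P):
    M,e,f,cx,cy=K(c); q=(np.atleast_2d(P)-e)@M; return np.c_[cx+f*q[:,0]/q[:,2],cy+f*q[:,1]/q[:,2]]
def ray(c,uv,z):
    M,e,f,cx,cy=K(c); d=M@np.array([(uv[0]-cx)/f,(uv[1]-cy)/f,1]); return e+d*(z-e[2])/d[2]
E
python3 - <<'E'
from h import *
for n in ['scene','side','wrist']: d=cam(n,n+'0');print({k:v for k,v in d.items() if k!='img'})
a=[cv2.imread(f'pics/{n}0.png') for n in ['scene','side']]
print(robot.current_t(),robot.current_eef_rot())
E
```

```text
{'fovy': 54.57569634408556, 'cx': 285.55946636964677, 'cy': 204.31682680787083, 'eye': array([1267.81294016,  111.44618257,  857.55721701]), 'orientation': array([-2.40870652,  0.0157995 ,  1.78977476])}
{'fovy': 47.42602642114579, 'cx': 278.2085995291281, 'cy': 213.1731233282866, 'eye': array([  -92.02404248, -1082.48251253,  1115.83827364]), 'orientation': array([-2.26677803,  0.01978301, -0.59090925])}
{'fovy': 63.10945985350636, 'cx': 276.9721061886713, 'cy': 209.8695216109118, 'eye': array([549.79566188,  73.92416136, 383.55141102]), 'orientation': array([2.87566533e+00, 1.28618628e-03, 2.44563463e-04])}
0.15 [-3.14021617e+00 -2.72663242e-04  1.57078383e+00]
```

View pics/scene0.png

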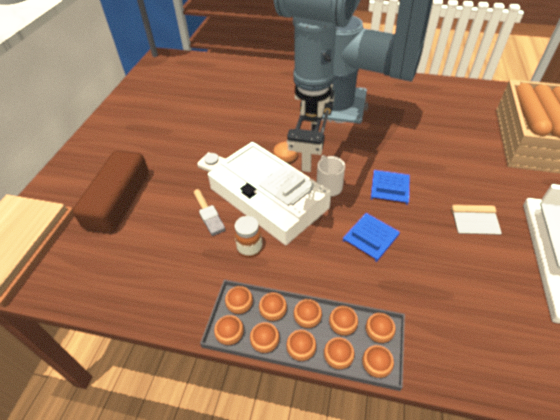

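View pics/side0.png

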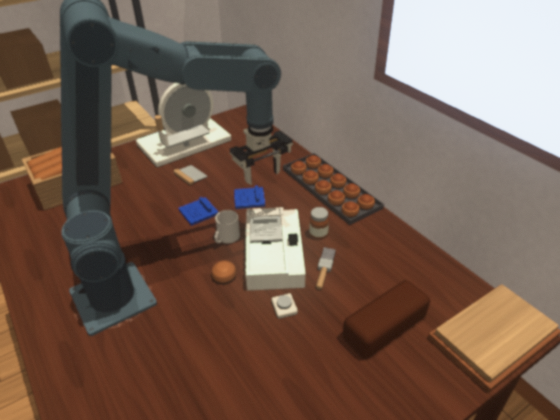

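The trap is at scene (268,188), with its black tab at (249,190) and the aluminium cover at about (287,183). Look-alikes are the blue covers at (391,186) and (371,235), in the side view (250,197) and (198,210). I choose the aluminium cover on the white housing and will check it in a close crop.

Run:
```python
import cv2
a=cv2.resize(cv2.imread('pics/scene0.png')[130:245,195:350],None,fx=5,fy=5,interpolation=cv2.INTER_CUBIC)
b=cv2.resize(cv2.imread('pics/side0.png')[195:295,225:325],None,fx=6,fy=6,interpolation=cv2.INTER_CUBIC)
cv2.imwrite('pics/ca.png',a);cv2.imwrite('pics/cb.png',b)
```

```text
(no output)
```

View pics/ca.png

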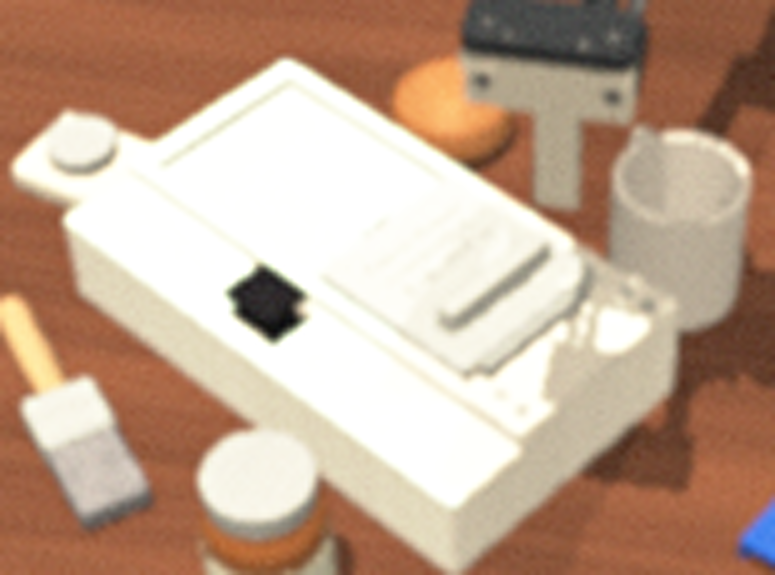

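View pics/cb.png

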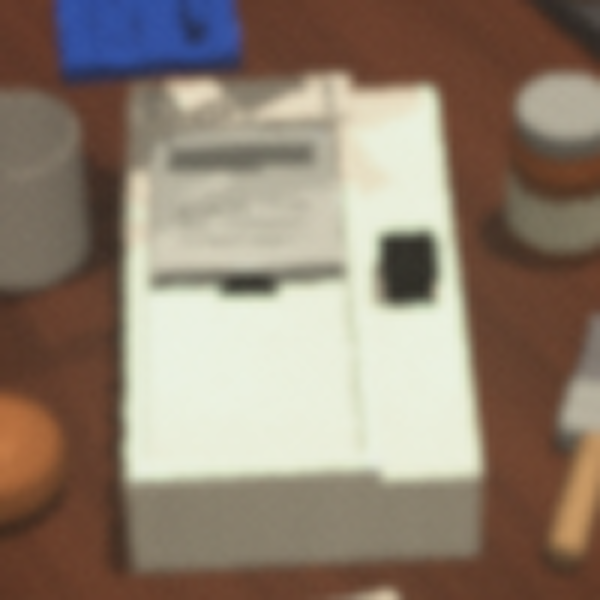

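The crop confirms the aluminium cover is seated, with the rib at crop-a (495,280) and the tab at (267,302). The jar stands beside the +x side, and the mug is near the −x/+y corner. Next I fit the trap pose to these landmarks.

```bash
cat > fit.py <<'E'
from h import *
from scipy.optimize import least_squares
S=json.load(open('pics/scene0.json'));D=json.load(open('pics/side0.json'))
a=lambda u,v:(195+u/5,130+v/5); b=lambda u,v:(225+u/6,195+v/6)
L=[(S,a(455,572),(112,157,0)),(S,a(80,290),(112,-147,0)),(D,b(135,570),(-65,-147,0)),(D,b(475,553),(112,-147,0)),
(D,b(125,475),(-65,-147,69)),(D,b(480,470),(112,-147,60)),(D,b(440,88),(112,157,60)),(S,a(455,508),(112,157,60)),
(S,a(66,213),(112,-147,60)),(S,a(287,58),(-65,-147,69)),(S,a(267,302),(86,-5,75)),(D,b(408,268),(86,-5,75)),(S,a(495,278),(0,83,94))]
def W(p,P): return np.array([p[0],p[1],0])+R.from_euler('z',p[2]).apply(P)
def res(p): return np.concatenate([proj(c,W(p,np.array(P,float)))[0]-uv for c,uv,P in L])
if __name__=='__main__':
    z0=ray(S,a(267,302),78);z1=ray(S,a(495,278),94);print(z0,z1)
    d=(z1-z0)[:2]; y0=np.arctan2(d[1],d[0])-np.arctan2(88,-86)
    r=least_squares(res,[z0[0],z0[1],y0],loss='soft_l1');p=r.x
    print(p,np.round(res(p).reshape(-1,2),1).tolist())
    json.dump(p.tolist(),open('pose.json','w'))
    for n,P in dict(tab=(86,-5,82),rib=(0,83,94),well=(0,52.5,60)).items(): print(n,W(p,np.array(P)).round(1))
    # bystanders: jar cap, mug rim rough
    for n,uv,z in [('jar',a(258,478),95),('mug',a(680,175),85)]:
        q=ray(S,uv,z);print(n,q.round(0),R.from_euler('z',-p[2]).apply(q-[p[0],p[1],0]).round(0))
E
python3 fit.py
```

```text
[ 556.90045223 -160.81169598   78.        ] [530.25469704 -42.29575187  94.        ]
[ 481.91320571 -115.4703099    -0.53766398] [[-0.4, 1.4], [-0.4, 1.0], [-1.0, -0.2], [-0.0, -0.5], [-0.8, 0.2], [-0.6, -0.1], [-2.2, -0.7], [-0.8, -0.1], [-0.9, 1.6], [-0.1, 0.5], [-0.6, -0.4], [-0.8, -1.9], [-0.2, -1.6]]
tab [ 553.2 -163.8   82. ]
rib [524.4 -44.2  94. ]
well [508.8 -70.4  60. ]
jar [ 687. -126.   95.] [182.  96.  95.]
mug [422.  41.  85.] [-132.  103.   85.]
```

Run:
```python
from h import *
from fit import W
p=json.load(open('pose.json'))
robot.move_gripper(0.0)
t=W(p,np.array([45,-20,190.]))
robot.move_ptp(t.tolist(),[np.pi,0,p[2]+np.pi/2])
d=cam('wrist','w1'); im=d['img'].copy()
big=cv2.resize(im,None,fx=1.4,fy=1.4,interpolation=cv2.INTER_CUBIC)
def box(x0,x1,y0,y1,z,c):
    q=proj(d,np.array([W(p,np.array([x,y,z])) for x,y in [(x0,y0),(x1,y0),(x1,y1),(x0,y1)]],float))*1.4
    cv2.polylines(big,[q.astype(int)],True,c,1)
box(70,102,-23,13,82,(0,0,255));box(-40,40,77,89,94,(0,255,0));box(-52,52,-2,108,74,(255,0,0));box(-65,112,-147,157,60,(255,0,255))
cv2.imwrite('pics/w1o.png',big);print(big.shape,robot.current_t(),robot.current_qpos())
```

```text
(588, 784, 3) 2.3417 [-5.03650042e-01  2.50101127e-01  1.61777105e+00  9.12960825e-04
  1.27329379e+00  3.15444415e-02]
```

View pics/w1o.png

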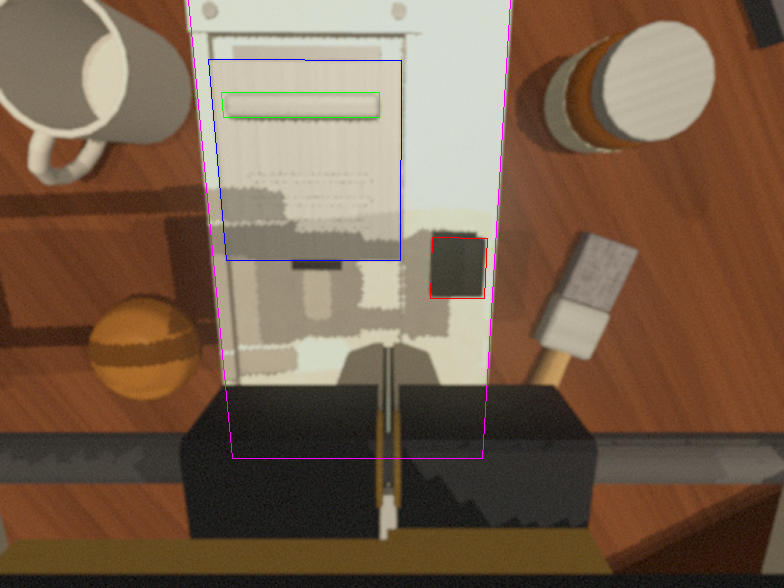

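The overlay matches the tab, with a red box at (459,267). The rib (green, (300,105)) and cover also match to within about 2 mm. I'll press the tab now.

Run:
```python
from h import *
from fit import W
p=json.load(open('pose.json')); T=lambda *P:W(p,np.array(P,float)).tolist()
robot.move_linear(T(86,-5,105))
f0=np.array(robot.current_contact_force())
s=robot.move_linear(T(86,-5,67),speed=25,f_stop=14)
print(s,robot.current_tcp_pos(),np.array(robot.current_contact_force())-f0)
robot.sleep(0.4)
print(robot.current_tcp_pos(),np.array(robot.current_contact_force())-f0)
robot.move_linear(T(86,-5,125))
robot.move_gripper(0.4)
robot.move_linear(T(45,10,200))
cam('wrist','w2');print(robot.current_t())
```

```text
True [ 553.26527081 -163.79038569   71.13914894] [-0.70249291  1.98705181  5.8878376 ]
[ 553.27989227 -163.78221636   71.12675886] [-1.69085675  1.88492873  6.7813579 ]
6.85
```

View pics/w2.png

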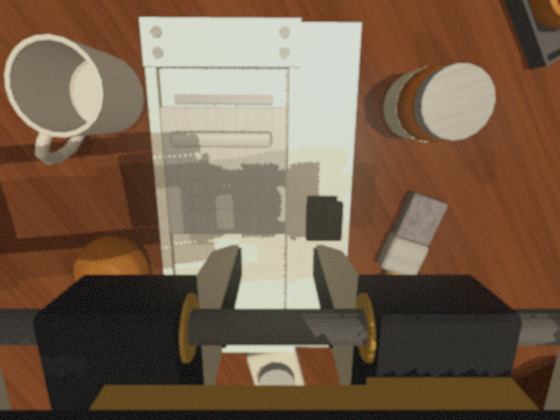

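The cover has sprung free: its rear edge is now at row 107, well ahead of the block face at row 67, and the rib is at (221,139). Next I measure the rib and push it.

Run:
```python
from h import *
from fit import W
p=json.load(open('pose.json')); T=lambda *P:W(p,np.array(P,float)).tolist()
c=json.load(open('pics/w2.json'))
q=ray(c,(221,139),94);print('rib',R.from_euler('z',-p[2]).apply(q-[p[0],p[1],0]))
robot.move_linear(T(0,96,130))
f0=np.array(robot.current_contact_force())
s=robot.move_linear(T(0,96,80),speed=60,f_stop=8);print('down',s,robot.current_tcp_pos())
if not s:
    s=robot.move_linear(T(0,-23,80),speed=40,f_stop=15)
    print('push',s,R.from_euler('z',-p[2]).apply(np.array(robot.current_tcp_pos())-[p[0],p[1],0]),np.array(robot.current_contact_force())-f0)
    robot.sleep(.2)
    y=R.from_euler('z',-p[2]).apply(np.array(robot.current_tcp_pos())-[p[0],p[1],0])[1]
    robot.move_linear(T(0,y+15,80),speed=60)
    robot.move_linear(T(0,y+25,220))
    robot.move_linear(T(10,y+60,240))
else: robot.move_linear(T(0,96,130))
cam('wrist','w3');cam('side','s3');print(robot.current_t())
a=cv2.imread('pics/w3.png');b=cv2.resize(cv2.imread('pics/side0.png'.replace('side0','s3'))[175:315,205:345],(420,420),interpolation=cv2.INTER_CUBIC)
cv2.imwrite('pics/c3.png',cv2.resize(np.hstack([a,b]),None,fx=.8,fy=.8))
```

```text
rib [ 0.83321418 66.83210297 94.        ]
down False [531.40265002 -33.06776589  80.28455367]
push False [ 6.01864096e-04 -2.29337141e+01  7.99999137e+01] [-0.63678458  1.02142222 -1.35385546]
14.1167
```

View pics/c3.png

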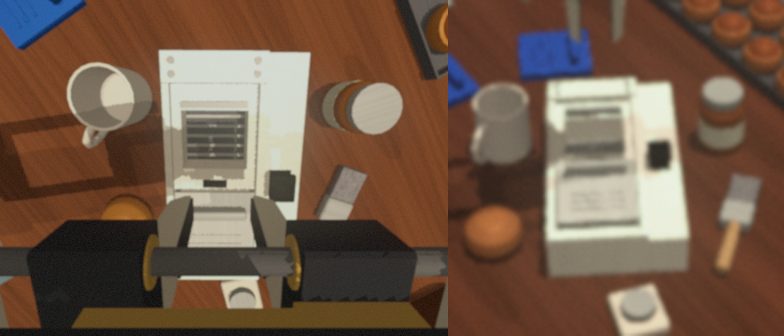

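The well is open, with its grid visible at (214,137). The cover's rear edge is at about row 193 and its rib at about row 213. I'll check that numerically before handing in.

Run:
```python
from h import *
p=json.load(open('pose.json'));i=lambda q:R.from_euler('z',-p[2]).apply(q-[p[0],p[1],0]).round(1)
c=json.load(open('pics/w3.json'))
print('rear',i(ray(c,(275,241),74)),'rib',i(ray(c,(275,265),94)),'well far/near',i(ray(c,(270,134),60)),i(ray(c,(270,214),60)))
s=json.load(open('pics/s3.json'))
print('side rear',i(ray(s,(205+(597-448)/.8/3,175+178/.8/3),74)),'front',i(ray(s,(205+(597-448)/.8/3,175+226/.8/3),67)))
print(robot.current_contact_force())
```

```text
rear [  7.  -12.8  74. ] rib [  7.1 -30.4  94. ] well far/near [ 1.9 94.1 60. ] [ 1.6 12.1 60. ]
side rear [  4.1 -50.2  74. ] front [   1.1 -128.9   67. ]
[-0.24927954  0.11282675  0.09854893]
```

```bash
python3 -c "
from bench import robot
print(robot.hand_in())"
```

```text
the job is handed in; nothing more can be done
None
```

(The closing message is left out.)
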